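Put the labeller's guide rollers away in their nests

TASK

Pick out the four aluminium guide rollers with black end caps that stand about on the labelling bench, and stand each one upright on the floor of the round storage nest of its size: the thinnest roller in the smallest nest, the next in the next, and so on to the thickest in the largest. Let no roller topple on the way, and leave the two white capped jars standing where they are.

Things in the scene. Friction and masses are not known exactly. Their poses are not given: they have to be found in the camera images.
- roller_24: Loose guide roller, the thinnest and tallest of the four: upright plain round aluminium cylinder with flush black end caps, steel bearing with a dark bore on the top; diameter 24 mm over its full height of 90 mm, about 90 g. Origin: centre of its underside, z axis up along the roller. Stands on the table at the start, upright on its flat end. Belongs in nest_44.
- nest_44: Fixed storage nest, the smallest of the four: round grey plastic dish with a dark floor, open above; inner diameter 44 mm, outer 52 mm, rim 12 mm above the table, flat floor 3 mm above the table. Origin: centre of its underside, on the table, z up. Empty at the start; it is for the 24 mm roller.
- roller_36: Loose guide roller, the second thinnest of the four: upright plain round aluminium cylinder with flush black end caps, steel bearing with a dark bore on the top; diameter 36 mm over its full height of 80 mm, about 150 g. Origin: centre of its underside, z axis up along the roller. Stands on the table at the start, upright on its flat end. Belongs in nest_56.
- nest_56: Fixed storage nest, the second smallest of the four: round grey plastic dish with a dark floor, open above; inner diameter 56 mm, outer 64 mm, rim 12 mm above the table, flat floor 3 mm above the table. Origin: centre of its underside, on the table, z up. Empty at the start; it is for the 36 mm roller.
- roller_48: Loose guide roller, the second thickest of the four: upright plain round aluminium cylinder with flush black end caps, steel bearing with a dark bore on the top; diameter 48 mm over its full height of 70 mm, about 220 g. Origin: centre of its underside, z axis up along the roller. Stands on the table at the start, upright on its flat end. Belongs in nest_68.
- nest_68: Fixed storage nest, the second largest of the four: round grey plastic dish with a dark floor, open above; inner diameter 68 mm, outer 76 mm, rim 12 mm above the table, flat floor 3 mm above the table. Origin: centre of its underside, on the table, z up. Empty at the start; it is for the 48 mm roller.
- roller_60: Loose guide roller, the thickest and shortest of the four: upright plain round aluminium cylinder with flush black end caps, steel bearing with a dark bore on the top; diameter 60 mm over its full height of 60 mm, about 280 g. Origin: centre of its underside, z axis up along the roller. Stands on the table at the start, upright on its flat end. Belongs in nest_80.
- nest_80: Fixed storage nest, the largest of the four: round grey plastic dish with a dark floor, open above; inner diameter 80 mm, outer 88 mm, rim 12 mm above the table, flat floor 3 mm above the table. Origin: centre of its underside, on the table, z up. Empty at the start; it is for the 60 mm roller.
- jar_small: Bystander to leave alone: the smaller of two upright white plastic jars with a ribbed white screw cap; 40 mm across the cap, 70 mm high, about 100 g. Origin: centre of its underside.
- jar_large: Bystander to leave alone: the larger of two upright white plastic jars with a ribbed white screw cap; 56 mm across the cap, 65 mm high, about 160 g. Origin: centre of its underside.

How it is judged:
At the end, for the whole second after the job is handed in: Each roller stands upright (0.08 rad), released and at rest, on the floor of its own nest (24 mm roller in 44 mm nest, 36 in 56, 48 in 68, 60 in 80): axis within 12 mm of the nest centre, underside at most 7 mm above the nest underside. Both jars upright within 20 mm of their start (horizontal distance between roller_24 and nest_44 below 0.012 m and z of roller_24 in the frame of nest_44 between -0.002 and 0.007 m and angle between each of roller_24, roller_36, roller_48, roller_60's own z axis and vertical below 0.08 rad and linear speed of each of roller_24, roller_36, roller_48, roller_60 below 0.02 m/s and horizontal distance between roller_36 and nest_56 below 0.012 m and z of roller_36 in the frame of nest_56 between -0.002 and 0.007 m and horizontal distance between roller_48 and nest_68 below 0.012 m and z of roller_48 in the frame of nest_68 between -0.002 and 0.007 m and horizontal distance between roller_60 and nest_80 below 0.012 m and z of roller_60 in the frame of nest_80 between -0.002 and 0.007 m and distance of each of jar_small, jar_large from where it was at the start of the episode below 0.02 m and angle between each of jar_small, jar_large's own z axis and vertical below 0.15 rad); the robot touches nothing.
It fails at once if a roller topples (angle between any of roller_24, roller_36, roller_48, roller_60's own z axis and vertical above 0.7 rad).
It fails at once if jar_small is pushed away or knocked over (distance of jar_small from where it was at the start of the episode above 0.02 m or angle between jar_small's own z axis and vertical above 0.3 rad).
It fails at once if jar_large is pushed away or knocked over (distance of jar_large from where it was at the start of the episode above 0.02 m or angle between jar_large's own z axis and vertical above 0.3 rad).
It also fails if it takes over 128 s, if anything falls off the work surface, if the arm or the gripper's body presses on something with over 40 N, if the wrist force passes 120 N, or if a joint passes its speed limit or range.

ROBOT

A 6-joint arm with a two-finger parallel gripper is mounted at the origin on the work surface. World frame = base frame: x ahead of the robot, y to its left, z up, the work surface at z = 0. Lengths are in m, angles in rad, forces in N, time in s.
With the tool pointing down it reaches from about 0.275 to 0.75 m from the base axis. Payload 10.2 kg.
Tool frame: the origin (TCP) lies midway between the tips of the shut fingers; the grasp point (between the pads) lies 19 mm behind it (manip.grasp_offset is the distance from the TCP to the grasp point, in m); z points along the fingers, y is the line along which they close (so a half turn about z gives the same grasp; the last joint's range is limited). The gripper opens to 85 mm and grips with 20 to 120 N. Pads are 22 mm wide; open, the fingers measure 114 mm over their backs; the gripper's body (76 mm by 85 mm) begins 54 mm behind the grasp point. The pads swing forward as they close: fully open they stand 13 mm farther back than shut.
Start: joints at [-1.407, 0.313, 1.498, -0, 1.331, -0.223], TCP at [0.198, -0.486, 0.192] pointing down, gripper open.
Joint ranges: [-2.94, 2.94], [-0.97, 2.17], [0.19, 2.56], [-1.23, 4.37], [0.02, 3.11], [-2.88, 2.88]. Speed limits (rad/s): [2.39, 2.39, 3.01, 3.14, 3.14, 3.14].

INTERFACE

Orientations are given as a unit quaternion [x, y, z, w].
In Python, from plant import manip, viewer gives the robot as it stands.
- The arm moves only by the tool jog_arm, never from a script. Its argument "deltas" is a list that holds one entry, the list of rows, each a list of 7 numbers: the shift along the tool's x, y, z in units of 0.06 m (1.0 is 0.06 m), then the turn, a rotation vector about the tool's x, y, z in units of 0.12 rad (1.0 is 0.12 rad), then the opening, from 0 (shut) to 1 (fully open). In form: [[[x, y, z, wx, wy, wz, jaw], ...]]. A call has 1 to 20 rows; each row shifts and turns the commanded pose from where the row before left it, along the tool's axes as they then stand; what a row does not reach is not made up. A row lasts 1/8 s, in which the tool goes at most 62.5 mm and 10.7 degrees, less where a joint would pass 70% of its speed; a pose out of reach is approached as far as the arm can. A call with a number of a shift or a turn outside -1 to 1 is refused whole. A call with a gripper value outside its range is refused whole. The fingers move at their own pace and stop on an object; "grip_force" is the grip in N (left out, the last holds). Time passes only in rows, so rows that do not move let the fingers close. It gives the time, the measured TCP pose, the force, the opening and the grip force at its end, in the units of the state.
- manip.read_state(): the state, without advancing time (a new reading comes with each control period).
- viewer.camera(name): name is "scene" or "side" or "wrist"; returns the picture (480x640x3 uint8, red, green, blue); there is no depth.
- viewer.calibration(name): a dict with "mtx" (3x3 intrinsics, pixels), "R" (3x3) and "t" (3): a world point X has camera coordinates R X + t. Camera axes: x right, y down, z forward; pixel columns grow to the right and rows downward; lengths in m; the calibration is good to about 2 mm. A picture is of the moment at which its call begins: read the wrist's pose just before it. calibration takes no time and is no camera call; for the wrist camera it gives the pose at the moment of the call.
- manip.job_done(): hands the job in; it is judged then, once.
The state is a dict: "time": time; "joints": joint angles; "qvel": joint speeds; "joint_torque": joint torques, N m; "ee_pos": TCP position; "tcp_rot": TCP orientation; "ft_force": force on the tool from outside, world axes, zero at the start; "moment": the same for the moment, N m; "opening": finger opening in m; "grip_force": force on a finger pad.
Only numpy, scipy, OpenCV 4.12 (cv2) and the standard library are available. Lean on these libraries where they do the work, as an engineer would, in place of code of your own. Each camera call takes 0.05 s, during which the arm holds its last target. There are 200 camera calls.

## Working session

There is one attempt and no reset: what is moved stays moved. The work goes in short steps, Python scripts to look and compute and a tool call to move; the robot and the scene stay as the last step left them, time stands still between calls to the robot, and variables do not carry over. Pictures are saved under pics/ and viewed, at most 14 in all, crops included, and the job is handed in when it is done.

Besides the shell and the picture viewer there is one more tool, called after "Call:" as name([rows], argument=value, ...), one row to a line, values as JSON. jog_arm: Moves the arm, as the interface text tells. Its arguments: {"type":"object","properties":{"deltas":{"type":"array"},"grip_force":{"type":"number"}},"required":["deltas"]}

```bash
mkdir -p pics; python3 - <<'E'
from plant import manip, viewer
import cv2
s=manip.read_state();print(s['time'],s['ee_pos'],s['tcp_rot'],s['opening'])
for n in ['scene','side']:
    cv2.imwrite(f'pics/{n}0.png',viewer.camera(n)[:,:,::-1])
    c=viewer.calibration(n);print(n,c['mtx'],c['R'],c['t'])
E
```

```text
0.0 [ 0.19797436 -0.48588735  0.19103702] [ 9.81359081e-01  1.92181957e-01  2.81371742e-05 -6.69727784e-04] 0.08572093694176047
scene [[607.18908173   0.         332.03710326]
 [  0.         607.18908173 236.98862174]
 [  0.           0.           1.        ]] [[ 0.8832425   0.46872623  0.01335687]
 [ 0.41082347 -0.75977293 -0.50395354]
 [-0.22606805  0.4506005  -0.86362748]] [-0.46867592 -0.19723602  1.44419744]
side [[501.75143022   0.         321.81700504]
 [  0.         501.75143022 242.72248914]
 [  0.           0.           1.        ]] [[-0.80210298 -0.59716603  0.0048522 ]
 [-0.4256266   0.56595714 -0.70606977]
 [ 0.41889474 -0.56840589 -0.70812565]] [0.40285524 0.25171319 0.95070274]
```

View pics/scene0.png

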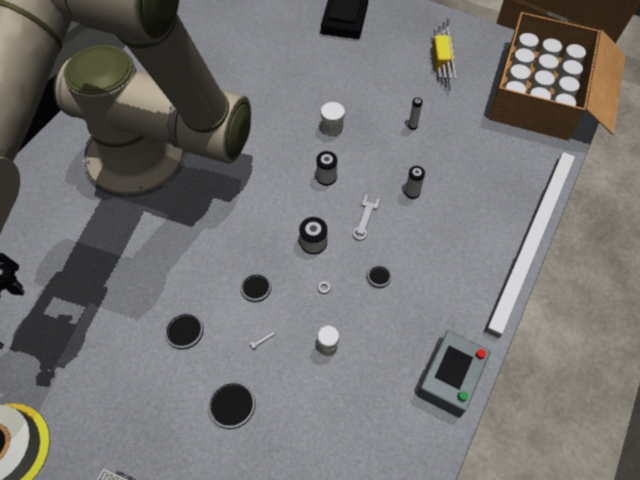

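View pics/side0.png

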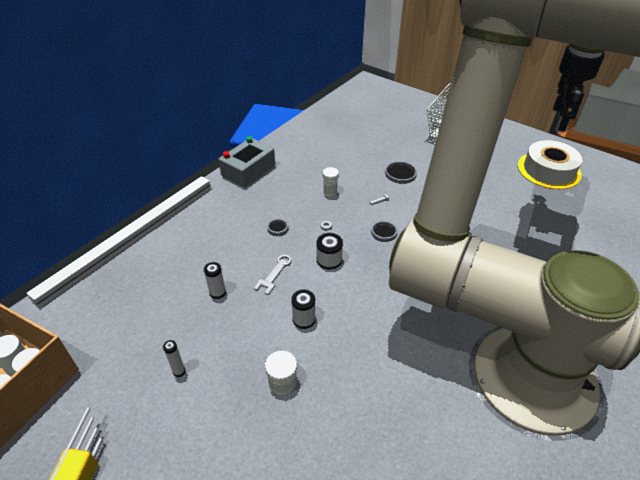

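The scene view shows roller tops at about (417,102) for 24, (417,173) for 36, (327,160) for 48 and (313,229) for 60. The nests are at (379,276) for 44, (256,288) for 56, (184,331) for 68 and (232,405) for 80, and the jars at (332,112) and (328,335). The side view shows the same roller tops at (171,346), (212,269), (304,298) and (329,242).

```bash
cat > h.py <<'E'
import numpy as np, cv2
def ray(c,uv,z):
    d=c['R'].T@np.linalg.solve(c['mtx'],[uv[0],uv[1],1.]); o=-c['R'].T@c['t']
    return o+d*(z-o[2])/d[2]
def holes(img,seed,r,thr=60):
    "4x upscaled dark mask near the seed: outer dark contours and inner (hole) contours as (cx,cy,area)"
    x0,y0=int(seed[0]-r),int(seed[1]-r)
    g=cv2.cvtColor(img,cv2.COLOR_RGB2GRAY)[y0:y0+2*r,x0:x0+2*r]
    g=cv2.resize(g,None,fx=8,fy=8,interpolation=cv2.INTER_CUBIC)
    cs,h=cv2.findContours((g<thr).astype(np.uint8),cv2.RETR_CCOMP,cv2.CHAIN_APPROX_NONE)
    out=[]
    for c,hh in zip(cs,h[0] if cs else []):
        m=cv2.moments(c)
        if m['m00']<300: continue
        out.append((('H' if hh[3]>=0 else 'D'),round((m['m10']/m['m00']+.5)/8-.5+x0,2),round((m['m01']/m['m00']+.5)/8-.5+y0,2),round(m['m00']/64,1)))
    return out
E
python3 - <<'E'
from h import *; from plant import viewer
S={n:cv2.imread(f'pics/{n}0.png')[:,:,::-1].copy() for n in('scene','side')}
C={n:viewer.calibration(n) for n in S}
R={24:[(417,102),(171,346),.09],36:[(417,173),(212,269),.08],48:[(327,160),(304,298),.07],60:[(313,229),(329,242),.06]}
for k,(a,b,z) in R.items():
    for n,s in(('scene',a),('side',b)):
        for o in holes(S[n],s,18): print(k,n,o,ray(C[n],o[1:3],z).round(4))
N={44:[(379,276),(277,227)],56:[(256,288),(384,231)],68:[(184,331),None],80:[(232,405),(400,172)]}
for k,(a,b) in N.items():
    for n,s in(('scene',a),('side',b)):
        if s:
            for o in holes(S[n],s,30 if n=='scene' else 20): print('nest',k,n,o,ray(C[n],o[1:3],.0075).round(4))
for n,u,z in (('jarL',(332,109),.065),('jarS',(328,333),.07)): print(n,ray(C['scene'],u,z).round(3))
big=[cv2.resize(S['scene'][85:265,290:440],None,fx=3,fy=3)[:, :, ::-1]]
cv2.imwrite('pics/z.png',big[0])
E
```

```text
24 scene ('D', 415.25, 106.42, 60.9) [0.5484 0.377  0.09  ]
24 side ('D', 170.23, 348.16, 81.0) [0.5378 0.4005 0.09  ]
36 scene ('D', 414.8, 175.49, 236.3) [0.6263 0.2026 0.08  ]
36 scene ('H', 416.61, 171.48, 73.6) [0.6254 0.2144 0.08  ]
36 side ('D', 212.27, 269.52, 199.7) [0.6202 0.2186 0.08  ]
36 side ('H', 211.77, 267.59, 76.8) [0.6249 0.2155 0.08  ]
48 scene ('D', 325.65, 161.72, 344.5) [0.4341 0.1495 0.07  ]
48 scene ('H', 326.32, 158.61, 114.5) [0.4313 0.1578 0.07  ]
48 side ('D', 303.0, 300.08, 386.9) [0.4273 0.1633 0.07  ]
48 side ('H', 302.89, 298.01, 144.4) [0.4306 0.1594 0.07  ]
60 scene ('D', 312.13, 231.04, 622.6) [ 0.4916 -0.0172  0.06  ]
60 scene ('H', 312.83, 228.13, 204.3) [ 0.4894 -0.0102  0.06  ]
60 side ('D', 329.26, 243.33, 431.0) [ 0.4844 -0.0032  0.06  ]
60 side ('H', 329.3, 241.24, 157.5) [ 0.4882 -0.0086  0.06  ]
nest 44 scene ('D', 375.43, 285.54, 10.3) [ 0.6563 -0.0434  0.0075]
nest 44 scene ('D', 379.1, 274.99, 258.4) [ 0.6523 -0.0175  0.0075]
nest 44 side ('D', 278.4, 232.97, 35.0) [ 6.334e-01 -6.000e-04  7.500e-03]
nest 44 side ('D', 277.08, 225.3, 134.1) [ 0.6535 -0.0194  0.0075]
nest 56 scene ('D', 255.33, 286.19, 448.4) [ 0.4363 -0.1636  0.0075]
nest 56 side ('D', 383.73, 238.62, 40.9) [ 0.4198 -0.137   0.0075]
nest 56 side ('D', 396.79, 242.88, 26.4) [ 0.3875 -0.1433  0.0075]
nest 56 side ('D', 383.92, 229.26, 235.5) [ 0.4366 -0.165   0.0075]
nest 68 scene ('D', 183.39, 329.82, 767.6) [ 0.3605 -0.3141  0.0075]
nest 80 scene ('D', 231.11, 404.23, 1313.9) [ 0.525  -0.3944  0.0075]
nest 80 side ('D', 400.32, 180.11, 52.8) [ 0.5029 -0.3568  0.0075]
nest 80 side ('D', 400.58, 170.29, 338.4) [ 0.5246 -0.3954  0.0075]
jarL [0.372 0.297 0.065]
jarS [ 0.63  -0.205  0.07 ]
```

View pics/z.png

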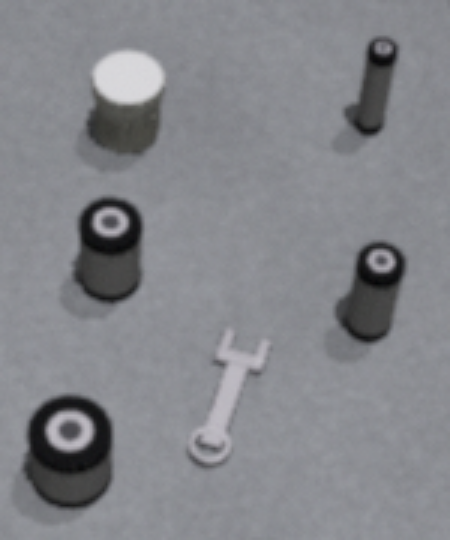

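The crop shows each bearing clearly, and the 24 mm roller's top centre is at crop pixel (382,47), so about (417.0,100.4) in the full image. The two views agree to about 2 mm for the other rollers and the nests. I'll turn the tool to align with world axes, then move above roller_60.

Call:
jog_arm([
  [[0, 0, 0, 0, 0, 0.805, 1], [0, 0, 0, 0, 0, 0.805, 1], [0, 0, 0, 0, 0, 0.805, 1], [0, 0, 0, 0, 0, 0.805, 1], [0.303, -0.496, 0, 0, 0, 0, 1], [0.303, -0.496, 0, 0, 0, 0, 1], [0.303, -0.496, 0, 0, 0, 0, 1], [0.303, -0.496, 0, 0, 0, 0, 1], [0.303, -0.496, 0, 0, 0, 0, 1], [0.303, -0.496, 0, 0, 0, 0, 1], [0.303, -0.496, 0, 0, 0, 0, 1], [0.303, -0.496, 0, 0, 0, 0, 1], [0.303, -0.496, 0, 0, 0, 0, 1], [0.303, -0.496, 0, 0, 0, 0, 1], [0.303, -0.496, 0, 0, 0, 0, 1], [0.303, -0.496, 0, 0, 0, 0, 1], [0.303, -0.496, 0, 0, 0, 0, 1], [0.303, -0.496, 0, 0, 0, 0, 1], [0.303, -0.496, 0, 0, 0, 0, 1], [0.303, -0.496, 0, 0, 0, 0, 1]],
], grip_force=40)

```text
time: 2.6
ee_pos: [0.4891, -0.0088, 0.1913]
tcp_rot: [1.0, 0.0, -0.0, -0.0]
ft_force: [-0.7, 0.3, -1.8]
opening: 0.0854
grip_force: 0.0
```

```bash
python3 - <<'E'
from h import *; from plant import viewer,manip
S={n:cv2.imread(f'pics/{n}0.png')[:,:,::-1].copy() for n in('scene','side')}
C={n:viewer.calibration(n) for n in S}
for t in (75,90,45):
  for n,s in(('scene',(417,102)),('side',(171,346))):
    for o in holes(S[n],s,10,t): print(t,n,o,ray(C[n],o[1:3],.09).round(4))
print(ray(C['scene'],(417,100.4),.09))
s=manip.read_state();print(s['time'],s['ee_pos'],s['tcp_rot'])
c=viewer.calibration('wrist');im=viewer.camera('wrist');cv2.imwrite('pics/w0.png',im[:,:,::-1])
p=c['R']@[.489,-.0095,.06]+c['t'];p=c['mtx']@p;print(p[:2]/p[2]); print(-c['R'].T@c['t'])
E
```

```text
75 scene ('D', 416.01, 105.86, 87.2) [0.5492 0.3794 0.09  ]
75 side ('D', 170.17, 347.25, 158.5) [0.5394 0.3993 0.09  ]
75 side ('H', 168.99, 344.88, 53.5) [0.5448 0.3972 0.09  ]
90 scene ('D', 416.37, 104.52, 126.9) [0.5483 0.3836 0.09  ]
90 scene ('H', 417.32, 100.48, 21.5) [0.5451 0.3962 0.09  ]
90 side ('D', 170.55, 348.03, 188.7) [0.5376 0.4    0.09  ]
90 side ('H', 168.99, 344.84, 49.8) [0.5449 0.3972 0.09  ]
45 scene ('D', 416.38, 104.32, 32.6) [0.548  0.3842 0.09  ]
45 side ('D', 170.36, 348.45, 66.0) [0.5372 0.4007 0.09  ]
[0.54435951 0.39603261 0.09      ]
2.6 [ 0.48906117 -0.00882725  0.19134126] [ 9.99999934e-01  2.25647435e-04 -2.76458538e-04 -6.70215541e-05]
[317.68919097 213.77799721]
[ 0.57268027 -0.00869576  0.37405333]
```

View pics/w0.png

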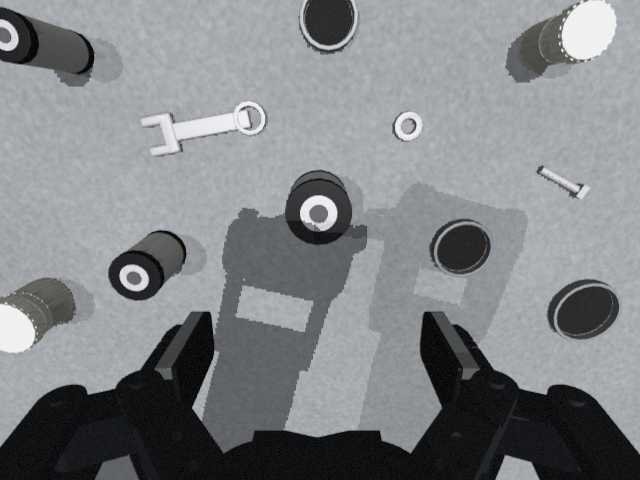

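The wrist view shows roller_60's bearing at (319,213). That matches the predicted (318,214), so the position holds. Lowering onto it and gripping.

Call:
jog_arm([
  [[0, 0, 0.4, 0, 0, 0, 1], [0, 0, 0.4, 0, 0, 0, 1], [0, 0, 0.4, 0, 0, 0, 1], [0, 0, 0.4, 0, 0, 0, 1], [0, 0, 0.4, 0, 0, 0, 1], [0, 0, 0.4, 0, 0, 0, 1], [0, 0, 0.3, 0, 0, 0, 1], [0, 0, 0.15, 0, 0, 0, 1], [0, 0, 0, 0, 0, 0, 1], [0, 0, 0, 0, 0, 0, 0.5], [0, 0, 0, 0, 0, 0, 0.4], [0, 0, 0, 0, 0, 0, 0.3], [0, 0, 0, 0, 0, 0, 0], [0, 0, 0, 0, 0, 0, 0], [0, 0, 0, 0, 0, 0, 0], [0, 0, 0, 0, 0, 0, 0], [0, 0, 0, 0, 0, 0, 0]],
], grip_force=40)

```text
time: 4.78
ee_pos: [0.4887, -0.0099, 0.0206]
tcp_rot: [1.0, 0.0, -0.0, 0.0]
ft_force: [-0.4, 0.8, -0.2]
opening: -0.0002
grip_force: 0.0
```

```bash
python3 - <<'E'
from plant import viewer,manip
import cv2,numpy as np
a=viewer.camera('scene')[150:330,220:420];b=viewer.camera('wrist')
cv2.imwrite('pics/c1.png',np.hstack([cv2.resize(a,(400,360)),cv2.resize(b,(400,300))[:0] if 0 else cv2.copyMakeBorder(cv2.resize(b,(400,300)),0,60,0,0,0)])[:,:,::-1])
s=manip.read_state();print(s['opening'],s['ee_pos'],s['joints'])
E
```

```text
-4.036510196351784e-05 [ 0.48871235 -0.00995237  0.02057957] [-2.60579975e-01  4.49956049e-01  1.80317810e+00 -1.76842928e-05
  8.88517219e-01  1.30984128e+00]
```

View pics/c1.png

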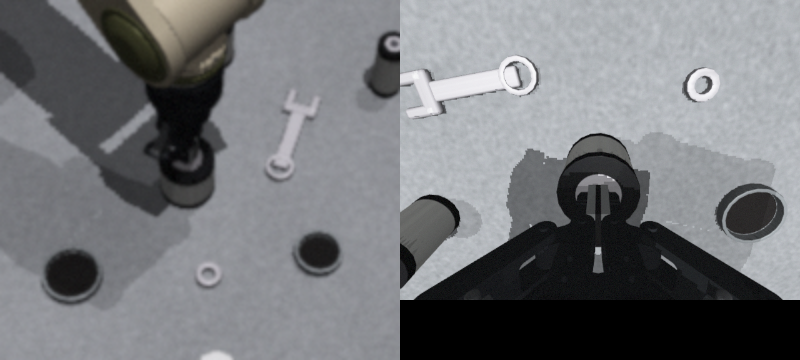

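The crop shows the shut fingertips lying over roller_60's top, and the roller standing unmoved. So the jaws closed above the roller, and the true tip height doesn't match the reported z of 0.0206. I'll check the tip against the camera calibrations.

```bash
python3 - <<'E'
from plant import viewer,manip
import cv2,numpy as np
s=manip.read_state();p=s['ee_pos'];print(p)
vis=[]
for n in('scene','side','wrist'):
    c=viewer.calibration(n);im=viewer.camera(n).copy()
    for z in(.0206,.04,.06,.08):
        q=c['mtx']@(c['R']@np.array([p[0],p[1],z])+c['t']);q=q[:2]/q[2];print(n,z,q.round(1))
    x,y=[(313,225),(329,240),(318,290)][len(vis)]; r=[40,40,100][len(vis)]
    vis.append(cv2.resize(im[y-r:y+r,x-r:x+r],(266,266),interpolation=cv2.INTER_CUBIC))
    print('crop',x-r,y-r,266/2/r)
cv2.imwrite('pics/d1.png',cv2.convertScaleAbs(np.hstack(vis)[:,:,::-1],alpha=1.8,beta=20))
E
```

```text
[ 0.48871235 -0.00995237  0.02057957]
scene 0.0206 [312.9 237.3]
scene 0.04 [312.7 232.7]
scene 0.06 [312.6 227.9]
scene 0.08 [312.5 222.9]
crop 273 185 3.325
side 0.0206 [329.2 253. ]
side 0.04 [329.3 247.1]
side 0.06 [329.5 240.8]
side 0.08 [329.6 234.4]
crop 289 200 3.325
wrist 0.0206 [317.  275.6]
wrist 0.04 [317.  291.9]
wrist 0.06 [317.  312.5]
wrist 0.08 [317.  338.6]
crop 218 190 1.33
```

View pics/d1.png

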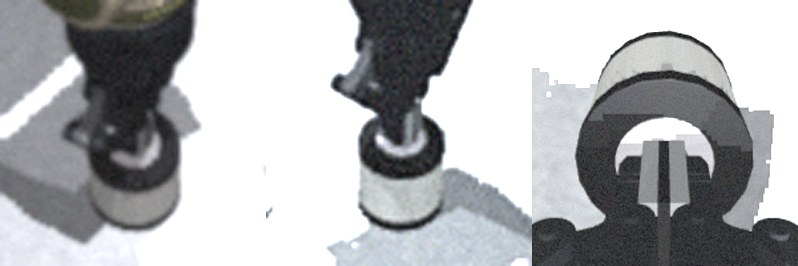

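```bash
python3 - <<'E'
from plant import viewer,manip
import numpy as np
c=viewer.calibration('wrist');K=c['mtx'];print(K[0,0],K[:2,2],(c['R'].T).round(3).tolist(),-c['R'].T@c['t'])
P=lambda X,dz=0:(lambda q:(q[:2]/q[2]).round(1))(K@(c['R']@(np.array(X)-[0,0,dz])+c['t']))
for dz in (0,.02,.04):
    print(dz,'top L/R',P([.489,.0205,.06],dz),P([.489,-.0395,.06],dz),'front/back',P([.519,-.0095,.06],dz),P([.459,-.0095,.06],dz),'bearing front',P([.489,-.0095,.06],dz))
for z in(.03,.04,.05,.06,.07): print('tip front edge',z,P([.4997,-.01,z]),P([.4887,-.01,z]))
for n,X in(('scene',0),('side',0)):
    c=viewer.calibration(n);print(n)
E
```

```text
365.1420144681728 [316.65370833 239.12843331] [[0.001, -0.946, -0.323], [-1.0, -0.001, 0.0], [-0.0, 0.323, -0.946]] [ 0.57223329 -0.00979946  0.20334718]
0 top L/R [248.6 311.9] [383.4 312. ] front/back [316.  248.8] [316. 368.] bearing front [316. 312.]
0.02 top L/R [255.7 291.3] [376.4 291.4] front/back [316.1 234. ] [316.1 342.9] bearing front [316.1 291.4]
0.04 top L/R [261.5 274.6] [370.8 274.7] front/back [316.2 222.1] [316.1 322.3] bearing front [316.2 274.6]
tip front edge 0.03 [317.1 263.7] [317.1 283.1]
tip front edge 0.04 [317.1 271.6] [317.1 291.9]
tip front edge 0.05 [317.1 280.4] [317.1 301.7]
tip front edge 0.06 [317.1 290.3] [317.1 312.6]
tip front edge 0.07 [317.2 301.4] [317.1 324.8]
scene
side
```

The camera pose checks out: the roller's top appears with the predicted width and front edge. Only the fingertips differ, sitting about 43 mm behind the stated TCP. I'll check `grasp_offset`, and meanwhile raise and reopen the gripper for a second look at the tips.

Call:
jog_arm([
  [[0, 0, -0.3, 0, 0, 0, 0], [0, 0, -0.4, 0, 0, 0, 0], [0, 0, -0.4, 0, 0, 0, 0.5], [0, 0, -0.2, 0, 0, 0, 1], [0, 0, 0, 0, 0, 0, 1], [0, 0, 0, 0, 0, 0, 1], [0, 0, 0, 0, 0, 0, 1]],
])

```text
time: 5.9
ee_pos: [0.4883, -0.0099, 0.0978]
tcp_rot: [1.0, 0.0, -0.001, -0.0]
ft_force: [-0.2, -0.7, -0.5]
opening: 0.0854
grip_force: 0.0
```

```bash
python3 - <<'E'
from plant import viewer,manip
import numpy as np,cv2
print(getattr(manip,'grasp_offset',None),[a for a in dir(manip) if a[0]!='_'])
s=manip.read_state();p=s['ee_pos'];print(p,s['opening'])
c=viewer.calibration('wrist');P=lambda X:(lambda q:(q[:2]/q[2]).round(1))(c['mtx']@(c['R']@np.array(X)+c['t']))
for d in(.0,.013,.03,.043,.056,.07): print(d,'front corner L',P([p[0]+.011,p[1]+.0425,p[2]+d]),'rear',P([p[0]-.011,p[1]+.0425,p[2]+d]))
a=viewer.camera('wrist');b=viewer.camera('side')
v=np.hstack([a[230:480,60:400],cv2.resize(b[100:300,250:410],(280,350))[:250]])
cv2.imwrite('pics/e1.png',cv2.convertScaleAbs(v[:,:,::-1],alpha=1.8,beta=20))
E
```

```text
0.0187 ['PlanningError', 'grasp_offset', 'job_done', 'read_state']
[ 0.48834226 -0.0098716   0.0978213 ] 0.08542135646000536
0.0 front corner L [238.  256.8] rear [240.7 293.5]
0.013 front corner L [232.7 266.3] rear [235.8 305. ]
0.03 front corner L [224.6 280.9] rear [228.4 322.6]
0.043 front corner L [217.4 294.1] rear [221.7 338.4]
0.056 front corner L [208.8 309.6] rear [213.9 356.7]
0.07 front corner L [197.8 329.5] rear [204.  380.1]
```

View pics/e1.png

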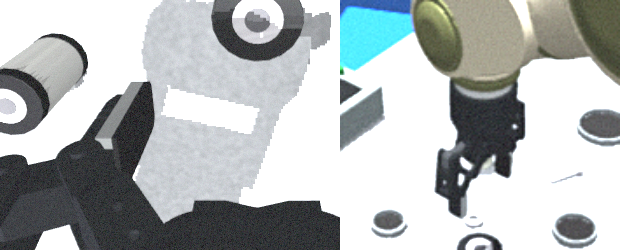

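The open pad's front tip corner is at about (213,312), which puts it 57 mm behind the TCP. That is 43 mm plus the 13 mm opening swing, so it agrees with the shut reading. Real tips therefore sit 43 mm higher than the stated TCP, and I'll add that offset. For roller_60 I want reported z of about -0.025, approached in stages with force checks.

Call:
jog_arm([
  [[0, 0, 0.3, 0, 0, 0, 1], [0, 0, 0.4, 0, 0, 0, 1], [0, 0, 0.4, 0, 0, 0, 1], [0, 0, 0.4, 0, 0, 0, 1], [0, 0, 0.2, 0, 0, 0, 1], [0, 0, 0, 0, 0, 0, 1]],
])

```text
time: 6.75
ee_pos: [0.4885, -0.0099, -0.0038]
tcp_rot: [1.0, 0.0, -0.001, -0.0]
ft_force: [0.6, 0.4, 1.1]
opening: 0.0854
grip_force: 0.0
```

Call:
jog_arm([
  [[0, 0, 0.1, 0, 0, 0, 1], [0, 0, 0.08, 0, 0, 0, 1], [0, 0, 0, 0, 0, 0, 1]],
])

```text
time: 7.12
ee_pos: [0.4886, -0.0099, -0.0143]
tcp_rot: [1.0, 0.0, -0.0, -0.0]
ft_force: [-0.2, 0.0, -0.5]
opening: 0.0853
grip_force: 0.0
```

Call:
jog_arm([
  [[0, 0, 0.08, 0, 0, 0, 1], [0, 0, 0.07, 0, 0, 0, 1], [0, 0, 0, 0, 0, 0, 0.8], [0, 0, 0, 0, 0, 0, 0.7], [0, 0, 0, 0, 0, 0, 0.6], [0, 0, 0, 0, 0, 0, 0.5], [0, 0, 0, 0, 0, 0, 0.4], [0, 0, 0, 0, 0, 0, 0.4], [0, 0, 0, 0, 0, 0, 0.4]],
], grip_force=40)

```text
time: 8.25
ee_pos: [0.4888, -0.01, -0.023]
tcp_rot: [1.0, 0.0, 0.0, 0.0]
ft_force: [-2.0, -0.9, 5.7]
opening: 0.0596
grip_force: 43.2
```

The opening reads 59.6 mm with 43 N, so roller_60 is held. Lifting 120 mm and carrying it to nest_80, which is +0.036 in x and -0.385 in y.

Call:
jog_arm([
  [[0, 0, -0.2, 0, 0, 0, 0.4], [0, 0, -0.3, 0, 0, 0, 0.4], [0, 0, -0.4, 0, 0, 0, 0.4], [0, 0, -0.4, 0, 0, 0, 0.4], [0, 0, -0.4, 0, 0, 0, 0.4], [0, 0, -0.3, 0, 0, 0, 0.4], [0, 0, 0, 0, 0, 0, 0.4]],
])

```text
time: 9.12
ee_pos: [0.4893, -0.01, 0.098]
tcp_rot: [1.0, 0.0, 0.001, 0.0]
ft_force: [-0.2, 0.3, -2.7]
opening: 0.0595
grip_force: 43.7
```

Call:
jog_arm([
  [[0.02, 0.2, 0, 0, 0, 0, 0.4], [0.04, 0.4, 0, 0, 0, 0, 0.4], [0.05, 0.55, 0, 0, 0, 0, 0.4], [0.05, 0.55, 0, 0, 0, 0, 0.4], [0.05, 0.55, 0, 0, 0, 0, 0.4], [0.05, 0.55, 0, 0, 0, 0, 0.4], [0.05, 0.55, 0, 0, 0, 0, 0.4], [0.05, 0.55, 0, 0, 0, 0, 0.4], [0.05, 0.55, 0, 0, 0, 0, 0.4], [0.05, 0.55, 0, 0, 0, 0, 0.4], [0.05, 0.55, 0, 0, 0, 0, 0.4], [0.04, 0.5, 0, 0, 0, 0, 0.4], [0.03, 0.4, 0, 0, 0, 0, 0.4], [0.02, 0.32, 0, 0, 0, 0, 0.4], [0, 0.2, 0, 0, 0, 0, 0.4], [0, 0, 0, 0, 0, 0, 0.4]],
])

```text
time: 11.12
ee_pos: [0.5243, -0.4287, 0.0958]
tcp_rot: [1.0, -0.0, -0.0, -0.0]
ft_force: [0.1, 0.2, -2.0]
opening: 0.0593
grip_force: 43.7
```

Carried, but I overshot y by 34 mm. Correcting that before lowering.

Call:
jog_arm([
  [[0, -0.2, 0, 0, 0, 0, 0.4], [0, -0.26, 0, 0, 0, 0, 0.4], [0, -0.1, 0, 0, 0, 0, 0.4], [0, 0, 0, 0, 0, 0, 0.4]],
])

```text
time: 11.62
ee_pos: [0.5251, -0.3938, 0.0971]
tcp_rot: [1.0, 0.001, 0.0, 0.0]
ft_force: [-0.0, 0.8, -2.2]
opening: 0.0593
grip_force: 43.8
```

```bash
python3 - <<'E'
from plant import viewer,manip
import numpy as np,cv2
a=viewer.camera('scene')[260:460,130:390];b=viewer.camera('wrist')
cv2.imwrite('pics/f1.png',np.hstack([cv2.resize(a,(390,300)),cv2.resize(b,(400,300))])[:,:,::-1])
s=manip.read_state();p=s['ee_pos'];print(p)
for n in('scene','wrist'):
    c=viewer.calibration(n)
    for X in([.525,-.3949,.003],[p[0],p[1],.121]): q=c['mtx']@(c['R']@np.array(X)+c['t']);q=q[:2]/q[2];print(n,q,(q-[130,260])*1.5 if n=='scene' else q*.625+[390,0])
E
```

```text
[ 0.5249111  -0.3946405   0.09692237]
scene [231.26118093 405.07906679] [151.89177139 217.61860019]
scene [222.37235398 386.72934098] [138.55853097 190.09401147]
wrist [317.24232251 225.87703407] [588.27645157 141.17314629]
wrist [317.03091201 296.28976231] [588.14432001 185.18110145]
```

View pics/f1.png

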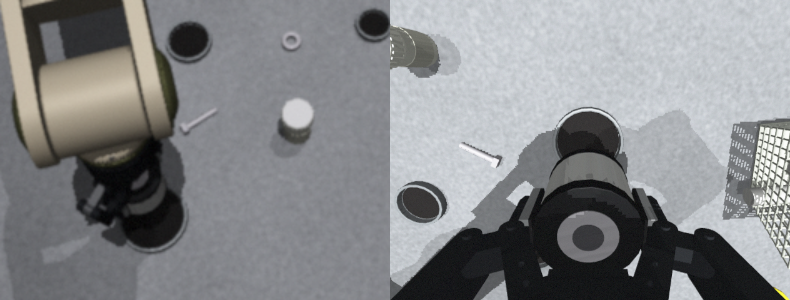

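The wrist view shows the roller held upright and centred in the pads, with nest_80 at about (588,138), where it was predicted. Lowering.

Call:
jog_arm([
  [[0, 0, 0.2, 0, 0, 0, 0.4], [0, 0, 0.4, 0, 0, 0, 0.4], [0, 0, 0.4, 0, 0, 0, 0.4], [0, 0, 0.4, 0, 0, 0, 0.4], [0, 0, 0.3, 0, 0, 0, 0.4], [0, 0, 0.15, 0, 0, 0, 0.4], [0, 0, 0.07, 0, 0, 0, 0.4], [0, 0, 0.02, 0, 0, 0, 0.4], [0, 0, 0, 0, 0, 0, 0.4]],
])

```text
time: 12.85
ee_pos: [0.5251, -0.3948, -0.019]
tcp_rot: [1.0, 0.0, 0.0, 0.0]
ft_force: [0.5, 0.5, -1.8]
opening: 0.0591
grip_force: 43.8
```

Call:
jog_arm([
  [[0, 0, 0, 0, 0, 0, 0.8], [0, 0, 0, 0, 0, 0, 0.9], [0, 0, 0, 0, 0, 0, 1], [0, 0, 0, 0, 0, 0, 1], [0, 0, -0.3, 0, 0, 0, 1], [0, 0, -0.4, 0, 0, 0, 1], [0, 0, -0.5, 0, 0, 0, 1], [0, 0, -0.5, 0, 0, 0, 1], [0, 0, -0.3, 0, 0, 0, 1], [0, 0, 0, 0, 0, 0, 1]],
])

```text
time: 14.1
ee_pos: [0.5253, -0.395, 0.1019]
tcp_rot: [1.0, 0.0, 0.001, 0.001]
ft_force: [0.2, -0.3, 0.8]
opening: 0.0855
grip_force: 0.0
```

Call:
jog_arm([
  [[-0.1, -0.5, 0, 0, 0, 0, 1], [-0.1, -0.6, 0, 0, 0, 0, 1], [-0.1, -0.6, 0, 0, 0, 0, 1], [-0.1, -0.6, 0, 0, 0, 0, 1], [-0.1, -0.6, 0, 0, 0, 0, 1], [-0.1, -0.6, 0, 0, 0, 0, 1], [-0.1, -0.6, 0, 0, 0, 0, 1], [-0.1, -0.6, 0, 0, 0, 0, 1], [-0.1, -0.6, 0, 0, 0, 0, 1], [-0.1, -0.6, 0, 0, 0, 0, 1], [-0.1, -0.6, 0, 0, 0, 0, 1], [-0.1, -0.6, 0, 0, 0, 0, 1], [-0.1, -0.6, 0, 0, 0, 0, 1], [-0.1, -0.6, 0, 0, 0, 0, 1], [-0.1, -0.5, 0, 0, 0, 0, 1], [-0.07, -0.42, 0, 0, 0, 0, 1], [0, 0, 0, 0, 0, 0, 1]],
])

```text
time: 16.23
ee_pos: [0.4295, 0.1595, 0.0995]
tcp_rot: [1.0, 0.001, -0.001, 0.0]
ft_force: [-0.0, 0.2, -0.2]
opening: 0.0854
grip_force: 0.0
```

Call:
jog_arm([
  [[0.02, 0.01, 0.2, 0, 0, 0, 1], [0, 0, 0.4, 0, 0, 0, 1], [0, 0, 0.4, 0, 0, 0, 1], [0, 0, 0.4, 0, 0, 0, 1], [0, 0, 0.4, 0, 0, 0, 1], [0, 0, 0.16, 0, 0, 0, 1], [0, 0, 0, 0, 0, 0, 0.8], [0, 0, 0, 0, 0, 0, 0.7], [0, 0, 0, 0, 0, 0, 0.6], [0, 0, 0, 0, 0, 0, 0.5], [0, 0, 0, 0, 0, 0, 0.4], [0, 0, 0, 0, 0, 0, 0.3], [0, 0, 0, 0, 0, 0, 0.3], [0, 0, 0, 0, 0, 0, 0.3]],
])

```text
time: 17.98
ee_pos: [0.4321, 0.158, -0.0164]
tcp_rot: [1.0, 0.0, 0.001, 0.0]
ft_force: [-1.3, -2.0, 5.8]
opening: 0.0474
grip_force: 40.6
```

Call:
jog_arm([
  [[0, 0, -0.2, 0, 0, 0, 0.3], [0, 0, -0.4, 0, 0, 0, 0.3], [0, 0, -0.4, 0, 0, 0, 0.3], [0, 0, -0.5, 0, 0, 0, 0.3], [0, 0, -0.3, 0, 0, 0, 0.3], [0, 0, -0.1, 0, 0, 0, 0.3]],
])

```text
time: 18.73
ee_pos: [0.432, 0.1581, 0.0981]
tcp_rot: [1.0, 0.0, 0.001, -0.0]
ft_force: [-0.3, 0.4, -3.6]
opening: 0.0469
grip_force: 41.7
```

Call:
jog_arm([
  [[-0.04, 0.3, 0, 0, 0, 0, 0.3], [-0.08, 0.55, 0, 0, 0, 0, 0.3], [-0.08, 0.55, 0, 0, 0, 0, 0.3], [-0.08, 0.55, 0, 0, 0, 0, 0.3], [-0.08, 0.55, 0, 0, 0, 0, 0.3], [-0.08, 0.55, 0, 0, 0, 0, 0.3], [-0.08, 0.55, 0, 0, 0, 0, 0.3], [-0.08, 0.55, 0, 0, 0, 0, 0.3], [-0.08, 0.55, 0, 0, 0, 0, 0.3], [-0.08, 0.55, 0, 0, 0, 0, 0.3], [-0.08, 0.55, 0, 0, 0, 0, 0.3], [-0.08, 0.55, 0, 0, 0, 0, 0.3], [-0.08, 0.55, 0, 0, 0, 0, 0.3], [-0.08, 0.55, 0, 0, 0, 0, 0.3], [-0.08, 0.3, 0, 0, 0, 0, 0.3], [-0.02, 0.12, 0, 0, 0, 0, 0.3], [0, 0, 0, 0, 0, 0, 0.3]],
])

```text
time: 20.85
ee_pos: [0.361, -0.3137, 0.0966]
tcp_rot: [1.0, 0.0, -0.0, -0.0]
ft_force: [0.6, 0.8, -1.9]
opening: 0.0473
grip_force: 42.0
```

Call:
jog_arm([
  [[0, 0, 0.2, 0, 0, 0, 0.3], [0, 0, 0.4, 0, 0, 0, 0.3], [0, 0, 0.4, 0, 0, 0, 0.3], [0, 0, 0.4, 0, 0, 0, 0.3], [0, 0, 0.2, 0, 0, 0, 0.3], [0, 0, 0.14, 0, 0, 0, 0.3], [0, 0, 0.1, 0, 0, 0, 0.3], [0, 0, 0, 0, 0, 0, 0.3]],
])

```text
time: 21.85
ee_pos: [0.3613, -0.3145, -0.0133]
tcp_rot: [1.0, 0.0, 0.0, 0.0]
ft_force: [1.0, 1.1, -2.3]
opening: 0.0473
grip_force: 41.8
```

Call:
jog_arm([
  [[0, 0, 0, 0, 0, 0, 0.7], [0, 0, 0, 0, 0, 0, 0.8], [0, 0, 0, 0, 0, 0, 0.8], [0, 0, -0.3, 0, 0, 0, 0.8], [0, 0, -0.4, 0, 0, 0, 0.8], [0, 0, -0.5, 0, 0, 0, 0.8], [0, 0, -0.5, 0, 0, 0, 0.8], [0, 0, -0.3, 0, 0, 0, 0.8], [0, 0, 0, 0, 0, 0, 0.8]],
])

```text
time: 22.98
ee_pos: [0.3614, -0.3147, 0.1073]
tcp_rot: [1.0, 0.0, 0.001, 0.001]
ft_force: [-0.6, 0.3, -0.7]
opening: 0.0684
grip_force: 0.0
```

Call:
jog_arm([
  [[0.26, -0.52, 0, 0, 0, 0, 0.8], [0.26, -0.52, 0, 0, 0, 0, 0.8], [0.26, -0.52, 0, 0, 0, 0, 0.8], [0.26, -0.52, 0, 0, 0, 0, 0.8], [0.26, -0.52, 0, 0, 0, 0, 0.8], [0.26, -0.52, 0, 0, 0, 0, 0.8], [0.26, -0.52, 0, 0, 0, 0, 0.8], [0.26, -0.52, 0, 0, 0, 0, 0.8], [0.26, -0.52, 0, 0, 0, 0, 0.8], [0.26, -0.52, 0, 0, 0, 0, 0.8], [0.26, -0.52, 0, 0, 0, 0, 0.8], [0.26, -0.52, 0, 0, 0, 0, 0.8], [0.26, -0.52, 0, 0, 0, 0, 0.8], [0.26, -0.52, 0, 0, 0, 0, 0.8], [0.26, -0.52, 0, 0, 0, 0, 0.8], [0.26, -0.52, 0, 0, 0, 0, 0.8], [0.24, -0.5, 0, 0, 0, 0, 0.8], [0, 0, 0, 0, 0, 0, 0.8]],
])

```text
time: 25.22
ee_pos: [0.6245, 0.2167, 0.1043]
tcp_rot: [1.0, 0.001, -0.001, 0.0]
ft_force: [0.8, -0.3, -0.0]
opening: 0.0685
grip_force: 0.0
```

```bash
python3 - <<'E'
from plant import viewer,manip
import numpy as np,cv2
a=viewer.camera('scene')[260:460,130:330];b=viewer.camera('wrist')
cv2.imwrite('pics/g1.png',np.hstack([cv2.resize(a,(300,300)),cv2.resize(b,(400,300))])[:,:,::-1])
s=manip.read_state();p=s['ee_pos'];print(p)
c=viewer.calibration('wrist')
for X in([.625,.215,.08],[.5445,.3965,.09]): q=c['mtx']@(c['R']@np.array(X)+c['t']);q=q[:2]/q[2];print(q*.625+[300,0])
E
```

```text
[0.62428017 0.21483464 0.10501447]
[497.90080763 160.83878053]
[325.23575035 235.36597409]
```

View pics/g1.png

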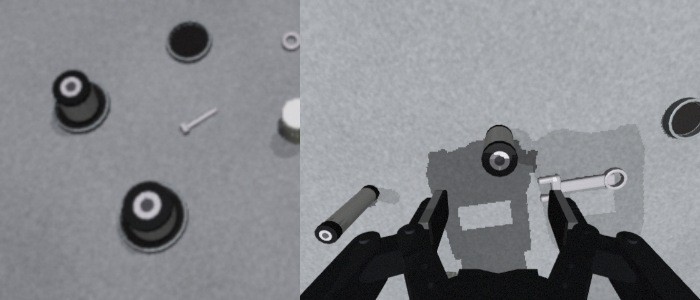

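Both rollers stand in their nests, at (70,86) and (148,205) in the left crop. In the wrist crop roller_36's top is at (499,160), against a predicted (498,161). The wrench is clear of the fingers, so I'm gripping.

Call:
jog_arm([
  [[0.01, 0, 0.2, 0, 0, 0, 0.8], [0, 0, 0.4, 0, 0, 0, 0.8], [0, 0, 0.4, 0, 0, 0, 0.8], [0, 0, 0.4, 0, 0, 0, 0.8], [0, 0, 0.3, 0, 0, 0, 0.8], [0, 0, 0.18, 0, 0, 0, 0.8], [0, 0, 0, 0, 0, 0, 0.7], [0, 0, 0, 0, 0, 0, 0.6], [0, 0, 0, 0, 0, 0, 0.5], [0, 0, 0, 0, 0, 0, 0.4], [0, 0, 0, 0, 0, 0, 0.3], [0, 0, 0, 0, 0, 0, 0.2], [0, 0, 0, 0, 0, 0, 0.2], [0, 0, 0, 0, 0, 0, 0.2], [0, 0, 0, 0, 0, 0, 0.2]],
])

```text
time: 27.2
ee_pos: [0.6258, 0.2151, -0.0057]
tcp_rot: [1.0, 0.0, 0.001, -0.0]
ft_force: [-0.3, -1.6, 5.5]
opening: 0.0352
grip_force: 39.5
```

Call:
jog_arm([
  [[0, 0, -0.2, 0, 0, 0, 0.2], [0, 0, -0.4, 0, 0, 0, 0.2], [0, 0, -0.4, 0, 0, 0, 0.2], [0, 0, -0.5, 0, 0, 0, 0.2], [0, 0, -0.4, 0, 0, 0, 0.2], [0, 0, -0.1, 0, 0, 0, 0.2]],
])

```text
time: 27.95
ee_pos: [0.6259, 0.2153, 0.1153]
tcp_rot: [1.0, 0.0, 0.001, -0.0]
ft_force: [-0.5, 0.7, -2.1]
opening: 0.0352
grip_force: 39.9
```

Call:
jog_arm([
  [[-0.1, 0.2, 0, 0, 0, 0, 0.2], [-0.22, 0.44, 0, 0, 0, 0, 0.2], [-0.22, 0.44, 0, 0, 0, 0, 0.2], [-0.22, 0.44, 0, 0, 0, 0, 0.2], [-0.22, 0.44, 0, 0, 0, 0, 0.2], [-0.22, 0.44, 0, 0, 0, 0, 0.2], [-0.22, 0.44, 0, 0, 0, 0, 0.2], [-0.22, 0.44, 0, 0, 0, 0, 0.2], [-0.22, 0.44, 0, 0, 0, 0, 0.2], [-0.22, 0.44, 0, 0, 0, 0, 0.2], [-0.22, 0.44, 0, 0, 0, 0, 0.2], [-0.22, 0.44, 0, 0, 0, 0, 0.2], [-0.22, 0.44, 0, 0, 0, 0, 0.2], [-0.22, 0.44, 0, 0, 0, 0, 0.2], [-0.15, 0.3, 0, 0, 0, 0, 0.2], [-0.04, 0.1, 0, 0, 0, 0, 0.2], [0, 0, 0, 0, 0, 0, 0.2]],
])

```text
time: 30.08
ee_pos: [0.4361, -0.164, 0.1131]
tcp_rot: [1.0, -0.0, -0.0, -0.0]
ft_force: [-0.8, 0.3, -1.4]
opening: 0.0351
grip_force: 40.0
```

Lowering 1.94 units, from the 2.0-unit lift minus the 3 mm floor and a small margin.

Call:
jog_arm([
  [[0, 0, 0.2, 0, 0, 0, 0.2], [0, 0, 0.4, 0, 0, 0, 0.2], [0, 0, 0.4, 0, 0, 0, 0.2], [0, 0, 0.4, 0, 0, 0, 0.2], [0, 0, 0.3, 0, 0, 0, 0.2], [0, 0, 0.15, 0, 0, 0, 0.2], [0, 0, 0.08, 0, 0, 0, 0.2], [0, 0, 0, 0, 0, 0, 0.2]],
])

```text
time: 31.08
ee_pos: [0.4368, -0.1641, -0.0021]
tcp_rot: [1.0, 0.0, 0.0, 0.0]
ft_force: [0.3, -0.1, -2.0]
opening: 0.0352
grip_force: 40.0
```

Call:
jog_arm([
  [[0, 0, 0, 0, 0, 0, 0.5], [0, 0, 0, 0, 0, 0, 0.6], [0, 0, 0, 0, 0, 0, 0.6], [0, 0, -0.3, 0, 0, 0, 0.6], [0, 0, -0.4, 0, 0, 0, 0.6], [0, 0, -0.5, 0, 0, 0, 0.6], [0, 0, -0.5, 0, 0, 0, 0.6], [0, 0, -0.3, 0, 0, 0, 0.6], [0, 0, 0, 0, 0, 0, 0.6]],
])

```text
time: 32.2
ee_pos: [0.4371, -0.1645, 0.1187]
tcp_rot: [1.0, 0.0, 0.001, 0.001]
ft_force: [0.3, 0.4, -0.2]
opening: 0.0513
grip_force: 0.0
```

Call:
jog_arm([
  [[0.1, -0.52, 0, 0, 0, 0, 0.6], [0.1, -0.52, 0, 0, 0, 0, 0.6], [0.1, -0.52, 0, 0, 0, 0, 0.6], [0.1, -0.52, 0, 0, 0, 0, 0.6], [0.1, -0.52, 0, 0, 0, 0, 0.6], [0.1, -0.52, 0, 0, 0, 0, 0.6], [0.1, -0.52, 0, 0, 0, 0, 0.6], [0.1, -0.52, 0, 0, 0, 0, 0.6], [0.1, -0.52, 0, 0, 0, 0, 0.6], [0.1, -0.52, 0, 0, 0, 0, 0.6], [0.1, -0.52, 0, 0, 0, 0, 0.6], [0.1, -0.52, 0, 0, 0, 0, 0.6], [0.1, -0.52, 0, 0, 0, 0, 0.6], [0.1, -0.52, 0, 0, 0, 0, 0.6], [0.1, -0.52, 0, 0, 0, 0, 0.6], [0.1, -0.52, 0, 0, 0, 0, 0.6], [0.1, -0.52, 0, 0, 0, 0, 0.6], [0.1, -0.51, 0, 0, 0, 0, 0.6], [0, 0, 0, 0, 0, 0, 0.6]],
])

```text
time: 34.58
ee_pos: [0.5437, 0.3982, 0.1157]
tcp_rot: [1.0, 0.001, -0.001, 0.0]
ft_force: [0.2, -0.2, 0.0]
opening: 0.0515
grip_force: 0.0
```

```bash
python3 - <<'E'
from plant import viewer,manip
import numpy as np,cv2
from h import *
a=viewer.camera('scene')[210:430,130:420];s=manip.read_state();c=viewer.calibration('wrist');b=viewer.camera('wrist')
cv2.imwrite('pics/i1.png',np.hstack([cv2.resize(a,(395,300)),cv2.resize(b,(400,300))])[:,:,::-1])
print(s['ee_pos'])
q=c['mtx']@(c['R']@np.array([.545,.3967,.09])+c['t']);q=q[:2]/q[2];print(q,q*.625+[395,0])
for t in(60,90):
  for o in holes(b,q,36,t): print(o,ray(c,o[1:3],.09))
E
```

```text
[0.54377998 0.39701444 0.11597765]
[317.4128759  255.99613711] [593.38304744 159.9975857 ]
('D', 318.16, 255.93, 67.7) [0.54504431 0.39624161 0.09      ]
('D', 318.28, 252.72, 1194.6) [0.54715455 0.39617479 0.09      ]
('H', 318.26, 255.46, 363.9) [0.54535417 0.39618123 0.09      ]
('D', 318.1, 256.07, 91.5) [0.54495193 0.39627814 0.09      ]
('D', 303.66, 226.4, 7.5) [0.56396711 0.40495451 0.09      ]
('D', 324.73, 245.53, 2106.9) [0.55184044 0.39227057 0.09      ]
('H', 318.26, 255.39, 329.7) [0.54540028 0.39618138 0.09      ]
```

View pics/i1.png

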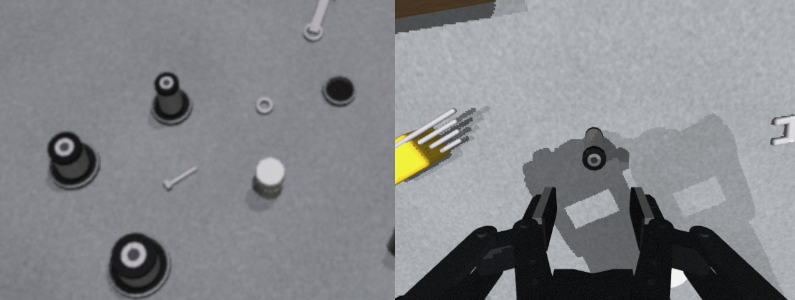

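All three rollers stand in their nests, and roller_24's bearing measures (0.5453,0.3962), 1.5 mm from the TCP. Trimming that and gripping.

Call:
jog_arm([
  [[0.025, 0.013, 0.2, 0, 0, 0, 0.6], [0, 0, 0.4, 0, 0, 0, 0.6], [0, 0, 0.4, 0, 0, 0, 0.6], [0, 0, 0.4, 0, 0, 0, 0.6], [0, 0, 0.4, 0, 0, 0, 0.6], [0, 0, 0.23, 0, 0, 0, 0.6], [0, 0, 0, 0, 0, 0, 0.5], [0, 0, 0, 0, 0, 0, 0.4], [0, 0, 0, 0, 0, 0, 0.35], [0, 0, 0, 0, 0, 0, 0.3], [0, 0, 0, 0, 0, 0, 0.25], [0, 0, 0, 0, 0, 0, 0.2], [0, 0, 0, 0, 0, 0, 0.1], [0, 0, 0, 0, 0, 0, 0.1], [0, 0, 0, 0, 0, 0, 0.1], [0, 0, 0, 0, 0, 0, 0.1]],
])

```text
time: 36.67
ee_pos: [0.5462, 0.3962, -0.0034]
tcp_rot: [1.0, 0.0, 0.0, -0.0]
ft_force: [-0.2, -1.6, 5.9]
opening: 0.0232
grip_force: 39.2
```

Call:
jog_arm([
  [[0, 0, -0.2, 0, 0, 0, 0.1], [0, 0, -0.4, 0, 0, 0, 0.1], [0, 0, -0.4, 0, 0, 0, 0.1], [0, 0, -0.5, 0, 0, 0, 0.1], [0, 0, -0.4, 0, 0, 0, 0.1], [0, 0, -0.1, 0, 0, 0, 0.1]],
])

```text
time: 37.42
ee_pos: [0.5463, 0.3965, 0.1178]
tcp_rot: [1.0, 0.0, 0.001, -0.001]
ft_force: [-0.5, 0.3, -1.5]
opening: 0.0228
grip_force: 39.2
```

Call:
jog_arm([
  [[0.05, 0.2, 0, 0, 0, 0, 0.1], [0.12, 0.46, 0, 0, 0, 0, 0.1], [0.12, 0.46, 0, 0, 0, 0, 0.1], [0.12, 0.46, 0, 0, 0, 0, 0.1], [0.12, 0.46, 0, 0, 0, 0, 0.1], [0.12, 0.46, 0, 0, 0, 0, 0.1], [0.12, 0.46, 0, 0, 0, 0, 0.1], [0.12, 0.46, 0, 0, 0, 0, 0.1], [0.12, 0.46, 0, 0, 0, 0, 0.1], [0.12, 0.46, 0, 0, 0, 0, 0.1], [0.12, 0.46, 0, 0, 0, 0, 0.1], [0.12, 0.46, 0, 0, 0, 0, 0.1], [0.12, 0.46, 0, 0, 0, 0, 0.1], [0.12, 0.46, 0, 0, 0, 0, 0.1], [0.12, 0.46, 0, 0, 0, 0, 0.1], [0.05, 0.2, 0, 0, 0, 0, 0.1], [0, 0.07, 0, 0, 0, 0, 0.1], [0, 0, 0, 0, 0, 0, 0.1]],
])

```text
time: 39.67
ee_pos: [0.6525, -0.018, 0.1157]
tcp_rot: [1.0, 0.0, -0.0, -0.0]
ft_force: [-0.0, -0.2, -1.0]
opening: 0.0228
grip_force: 39.3
```

Call:
jog_arm([
  [[0, 0.01, 0.2, 0, 0, 0, 0.1], [0, 0, 0.4, 0, 0, 0, 0.1], [0, 0, 0.4, 0, 0, 0, 0.1], [0, 0, 0.4, 0, 0, 0, 0.1], [0, 0, 0.3, 0, 0, 0, 0.1], [0, 0, 0.15, 0, 0, 0, 0.1], [0, 0, 0.08, 0, 0, 0, 0.1], [0, 0, 0, 0, 0, 0, 0.1], [0, 0, 0, 0, 0, 0, 0.1]],
])

```text
time: 40.8
ee_pos: [0.6532, -0.0191, 0.0009]
tcp_rot: [1.0, 0.0, 0.001, 0.0]
ft_force: [-0.1, -1.4, 0.2]
opening: 0.0229
grip_force: 39.3
```

Call:
jog_arm([
  [[0, 0, 0.01, 0, 0, 0, 0.1], [0, 0, 0, 0, 0, 0, 0.3], [0, 0, 0, 0, 0, 0, 0.4], [0, 0, 0, 0, 0, 0, 0.5], [0, 0, 0, 0, 0, 0, 0.5], [0, 0, -0.2, 0, 0, 0, 0.5], [0, 0, -0.4, 0, 0, 0, 0.5], [0, 0, -0.5, 0, 0, 0, 0.5], [0, 0, -0.5, 0, 0, 0, 0.5], [0, 0, -0.4, 0, 0, 0, 0.5], [-0.3, -0.5, 0, 0, 0, 0, 0.5], [-0.3, -0.5, 0, 0, 0, 0, 0.5], [-0.3, -0.5, 0, 0, 0, 0, 0.5], [-0.3, -0.5, 0, 0, 0, 0, 0.5], [0, 0, 0, 0, 0, 0, 0.5]],
])

```text
time: 42.68
ee_pos: [0.5801, 0.1026, 0.1208]
tcp_rot: [1.0, 0.002, 0.0, -0.0]
ft_force: [0.2, -0.9, 0.6]
opening: 0.0426
grip_force: 0.0
```

```bash
python3 - <<'E'
from plant import viewer
from h import *
S={n:viewer.camera(n) for n in('scene','side')}
N={24:(.6525,-.0185,.093),36:(.4365,-.1643,.083),48:(.3605,-.314,.073),60:(.525,-.395,.063)}
for n in S:
  c=viewer.calibration(n)
  for k,X in N.items():
    q=c['mtx']@(c['R']@np.array(X)+c['t']);q=q[:2]/q[2]
    for t in (60,90):
      for o in holes(S[n],q,14,t):
        if o[0]=='H' and o[3]>15: print(n,k,t,o[3],((ray(c,o[1:3],X[2])-X)*1000).round(1))
a=S['scene'][80:440,130:440];b=S['side'][130:430,150:450]
cv2.imwrite('pics/j1.png',np.hstack([cv2.resize(a,(400,465)),cv2.resize(b,(400,465))])[:,:,::-1])
E
```

```text
scene 24 90 38.1 [-0.1 -0.4 -0. ]
scene 36 60 94.8 [ 0.6 -0.2 -0. ]
scene 36 90 81.6 [ 0.6 -0.2 -0. ]
scene 48 60 177.4 [ 0.6 -0.5 -0. ]
scene 48 90 159.4 [ 0.6 -0.5 -0. ]
scene 60 60 315.0 [ 1.2  0.5 -0. ]
scene 60 90 289.9 [ 1.2  0.5 -0. ]
side 36 90 51.4 [-0.9  1.8 -0. ]
```

View pics/j1.png

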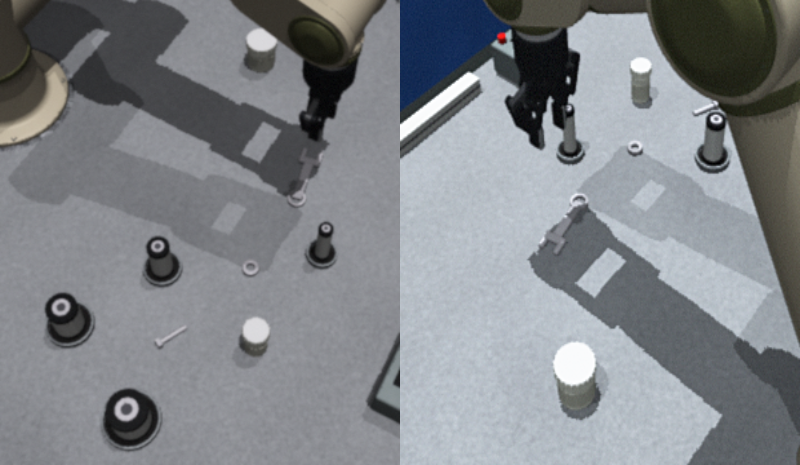

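All four rollers stand upright in their own nests, with tops within about 2 mm of the nest centres. Both jars are standing and the gripper is clear of everything, so I'm handing in.

```bash
python3 -c "
from plant import manip
print(manip.job_done())"
```

```text
the job is handed in; nothing more can be done
None
```

I stood all four rollers upright in their own nests, within about 2 mm of centre by the cameras, with both jars still standing, and handed the job in at about 43 s; no verdict came back.

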